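# Sort latching trigger switches by feel

### The arm

A 7-joint arm with a two-finger parallel gripper is mounted at the origin on a cart in front of the work surface, level with it; the furniture and walls round the work are solid. World frame = base frame: x ahead of the robot, y to its left, z up, the work surface at z = 0. Lengths are in m, angles in rad, forces in N, time in s.
With the tool pointing down it reaches from about 0.35 to 0.9 m from the base axis. Payload 19.9 kg.
Tool frame: the origin (TCP) lies between the finger pads, 19 mm behind the fingertips; this is the grasp point; z points along the fingers, y is the line along which they close (so a half turn about z gives the same grasp; the last joint's range is limited). The gripper opens to 85 mm and grips with 20 to 120 N. Pads are 22 mm wide; open, the fingers measure 114 mm over their backs; the gripper's body (76 mm by 85 mm) begins 54 mm behind the grasp point. The pads swing forward as they close: fully open they stand 13 mm farther back than shut.
Start: joints at [-1.216, 0.417, -0.01, 1.614, 0.005, 1.111, -0.053], TCP at [0.242, 0.576, 0.25] pointing down, gripper open.
Joint ranges: [-2.81, 2.81], [-0.39, 2.02], [-1.27, 1.25], [0.06, 2.57], [-1.19, 4.33], [0.19, 2], [-2.82, 2.82]. Speed limits (rad/s): [1.89, 1.89, 2.39, 2.39, 3.01, 3.01, 3.01].

### API

Orientations are given as a unit quaternion [x, y, z, w].
In Python, from rig import robot gives the robot as it stands. The module is installed in compiled form; this text tells all that it offers.
- The arm moves only by the tool play_rows, never from a script. Its argument "steps" is a list of rows, each an object of numbers: "claw": the gripper command: -1 is shut, 1 is fully open, values between are in proportion; "tx", "ty", "tz": the shift along the tool's x, y, z in mm; "turn": the turn about the tool's z in rad. A call has 1 to 8 rows; each row is the pose to reach, as a shift and turn from the pose commanded when the call began, along the tool's axes at that moment; what a row does not reach only later rows make up. A row lasts 1/10 s, in which the tool goes at most 50 mm and 8.59 degrees, less where a joint would pass 70% of its speed; a pose out of reach is approached as far as the arm can. A call with a gripper value outside its range is refused whole. The fingers move at their own pace and stop on an object; the grip force is fixed at half the most. Time passes only in rows, so rows that repeat a pose let the fingers close. It gives the time, the measured TCP pose, the force, the opening and the grip force at its end, in the units of the state.
- robot.state(): the state, without advancing time (a new reading comes with each control period).
- robot.read_camera(name): name is "side" or "top"; returns the picture (420x560x3 uint8, blue, green, red); there is no depth.
- robot.calibration(name): a dict with "fovy" (degrees; the focal length in pixels is half the picture's height over the tangent of half this angle, whatever the lens; pixels are square), "cx", "cy" (the principal point, pixels), "position" and "orientation" of the camera in the world. Camera axes: x right, y down, z forward; pixel columns grow to the right and rows downward; lengths in m; the calibration is good to about 2 mm. A picture is of the moment at which its call begins. calibration takes no time and is no camera call.
- robot.job_done(): hands the job in; it is judged then, once.
The state is a dict: "time": time; "joints": joint angles; "qd": joint speeds; "tau": joint torques, N m; "tool_pos": TCP position; "orientation": TCP orientation; "force": force on the tool from outside, world axes, zero at the start; "ft_torque": the same for the moment, N m; "opening": opening from 0.0 (shut) to 1.0 (fully open); "gripper_force": force on a finger pad.
Only numpy, scipy, OpenCV 4.12 (cv2) and the standard library are available. Lean on these libraries where they do the work, as an engineer would, in place of code of your own. Each camera call takes 0.05 s, during which the arm holds its last target. There are 200 camera calls.

### The job

Two of the three hand trigger switches click in under a light push of a few newtons and stay down; the third is too stiff. Press the blue caps by feel, never with more than 12 N on a cap, until the two good ones have clicked and stay down where they stand; then lift the stiff one, its cap still up, and stand it upright flat on the floor of the red reject tray. Leave the bottle and the tape roll where they are.

Things in the scene. Friction and masses are not known exactly. Their poses are not given: they have to be found in the camera images.
- switch_a: loose hand trigger switch, 0.2 kg: grey square housing 44 x 44 mm, its top 34 mm above its foot (grip it across y), a round blue cap 27 mm across in the middle of its top, a black cable stub 16 mm long on its +x side. Origin: centre of the underside; z up. The three look alike and their places are mixed; two are good, one too stiff, and only the feel tells which
- cap_a: blue cap of switch_a; its flat top is 52 mm above this origin, which lies at the switch's origin while the cap is up and sinks with it. The cap sits on a springy pad: pushing it resists with about 4 N per mm from first touch until the snap mechanism under it gives way, at 3 to 5.5 N on the good switches, at far over 12 N on the stiff one
- travel_a (a joint): travel of the snap mechanism under the cap of switch_a, m: 0 up, 0.007 clicked in. Once it gives way the force falls; past 0.0045 (finger about 4.5 mm below first touch) it snaps by itself to 0.007, where the cap stays, 7 mm lower; pushed on, the pad resists again with 4 N per mm. The pad yields 5.5 mm at most
- switch_b: loose hand trigger switch, 0.2 kg: grey square housing 44 x 44 mm, its top 34 mm above its foot (grip it across y), a round blue cap 27 mm across in the middle of its top, a black cable stub 16 mm long on its +x side. Origin: centre of the underside; z up. The three look alike and their places are mixed; two are good, one too stiff, and only the feel tells which
- cap_b: blue cap of switch_b; its flat top is 52 mm above this origin, which lies at the switch's origin while the cap is up and sinks with it. The cap sits on a springy pad: pushing it resists with about 4 N per mm from first touch until the snap mechanism under it gives way, at 3 to 5.5 N on the good switches, at far over 12 N on the stiff one
- travel_b (a joint): travel of the snap mechanism under the cap of switch_b, m: 0 up, 0.007 clicked in. Once it gives way the force falls; past 0.0045 (finger about 4.5 mm below first touch) it snaps by itself to 0.007, where the cap stays, 7 mm lower; pushed on, the pad resists again with 4 N per mm. The pad yields 5.5 mm at most
- switch_c: loose hand trigger switch, 0.2 kg: grey square housing 44 x 44 mm, its top 34 mm above its foot (grip it across y), a round blue cap 27 mm across in the middle of its top, a black cable stub 16 mm long on its +x side. Origin: centre of the underside; z up. The three look alike and their places are mixed; two are good, one too stiff, and only the feel tells which
- cap_c: blue cap of switch_c; its flat top is 52 mm above this origin, which lies at the switch's origin while the cap is up and sinks with it. The cap sits on a springy pad: pushing it resists with about 4 N per mm from first touch until the snap mechanism under it gives way, at 3 to 5.5 N on the good switches, at far over 12 N on the stiff one
- travel_c (a joint): travel of the snap mechanism under the cap of switch_c, m: 0 up, 0.007 clicked in. Once it gives way the force falls; past 0.0045 (finger about 4.5 mm below first touch) it snaps by itself to 0.007, where the cap stays, 7 mm lower; pushed on, the pad resists again with 4 N per mm. The pad yields 5.5 mm at most
- tray: fixed red square reject tray, open on top, 96 x 96 mm outside, walls 4 mm thick and 22 mm high, floor 4 mm thick. Origin: centre of the underside; x and y along its sides
- manipulator_right: an obstacle: the tall black micromanipulator fixed over the middle of the worktop, with knobs and slides overhanging from about 0.1 to 0.4 m above the surface, over x 0.42 to 0.65 and y -0.18 to +0.02 (world). Between the places to its left and to its right, pass in front of it, with the TCP at x below 0.36. Origin: under its clamp
- bottle: loose pink bottle with a white lid, 42 mm across, 87 mm tall, a bystander; origin at the centre of its underside
- tape: loose roll of tan tape lying flat, 98 mm across, 25 mm high, a bystander; origin at the centre of its underside

How it is judged:
On the way:
1. the caps of two switches are clicked in and stay down ((value of joint each of travel_a, travel_b above 0.006 m or value of joint each of travel_a, travel_c above 0.006 m or value of joint each of travel_b, travel_c above 0.006 m)), for 0.2 s.
At the end, for the whole second after the job is handed in: two switches upright within 30 mm of their start, caps clicked in (over 6 mm); the third, cap up (under 2 mm), upright (0.1 rad) and at rest on the tray floor (foot under 8 mm above the tray underside), its centre within 35 mm of the tray centre along each side (((value of joint each of travel_b, travel_c above 0.006 m and distance of each of switch_b, switch_c from where it was at the start of the episode below 0.03 m and angle between each of switch_b, switch_c, switch_a's own z axis and vertical below 0.1 rad and value of joint travel_a below 0.002 m and x of switch_a in the frame of tray between -0.035 and 0.035 m and y of switch_a in the frame of tray between -0.035 and 0.035 m and z of switch_a in the frame of tray below 0.008 m and linear speed of switch_a below 0.02 m/s) or (value of joint each of travel_a, travel_c above 0.006 m and distance of each of switch_a, switch_c from where it was at the start of the episode below 0.03 m and angle between each of switch_a, switch_c, switch_b's own z axis and vertical below 0.1 rad and value of joint travel_b below 0.002 m and x of switch_b in the frame of tray between -0.035 and 0.035 m and y of switch_b in the frame of tray between -0.035 and 0.035 m and z of switch_b in the frame of tray below 0.008 m and linear speed of switch_b below 0.02 m/s) or (value of joint each of travel_a, travel_b above 0.006 m and distance of each of switch_a, switch_b from where it was at the start of the episode below 0.03 m and angle between each of switch_a, switch_b, switch_c's own z axis and vertical below 0.1 rad and value of joint travel_c below 0.002 m and x of switch_c in the frame of tray between -0.035 and 0.035 m and y of switch_c in the frame of tray between -0.035 and 0.035 m and z of switch_c in the frame of tray below 0.008 m and linear speed of switch_c below 0.02 m/s))); the robot touches nothing.
It fails at once if a cap is pressed with more than 12 N (contact force between any of cap_a, cap_b, cap_c and anything else above 12 N).
It fails at once if the bottle or the tape roll is shoved more than 30 mm or tipped (distance of any of bottle, tape from where it was at the start of the episode above 0.03 m or angle between bottle's own z axis and vertical above 0.4 rad).
It also fails if it takes over 72 s, if anything falls off the work surface, if the arm or the gripper's body presses on something with over 40 N, if the wrist force passes 120 N, or if a joint passes its speed limit or range.

## Working session

There is one attempt and no reset: what is moved stays moved. The work goes in short steps, Python scripts to look and compute and a tool call to move; the robot and the scene stay as the last step left them, time stands still between calls to the robot, and variables do not carry over. Pictures are saved under pics/ and viewed, at most 10 in all, crops included, and the job is handed in when it is done.

Besides the shell and the picture viewer there is one more tool, called as name(argument=value, ...), one argument or row to a line, values as JSON. play_rows: Moves the arm, as the interface text tells. Its arguments: {"type":"object","properties":{"steps":{"type":"array","items":{"type":"object","properties":{"claw":{"type":"number"},"tx":{"type":"number"},"ty":{"type":"number"},"tz":{"type":"number"},"turn":{"type":"number"}}}}},"required":["steps"]}

```bash
mkdir -p pics; python3 - <<'E'
from rig import robot
import cv2
for n in("top","side"):
    cv2.imwrite(f"pics/{n}0.png",robot.read_camera(n)); print(n,robot.calibration(n))
s=robot.state();print(s)
E
```

```text
top {'fovy': 48.790896951067836, 'cx': 273.86770948714314, 'cy': 209.2866097626026, 'position': array([0.31309703, 0.00564123, 1.1430909 ]), 'orientation': array([-0.69553034,  0.71400639, -0.05883843,  0.05450195])}
side {'fovy': 48.61862552761227, 'cx': 281.4416192841827, 'cy': 217.8573879652704, 'position': array([ 0.22027098, -0.58860095,  1.18401057]), 'orientation': array([ 0.94776472, -0.17705068,  0.05444407, -0.25967466])}
{'time': 0.1, 'joints': array([-1.21549339,  0.41793231, -0.01030206,  1.6141163 ,  0.00468887,
        1.11067373, -0.05299142]), 'qd': array([ 4.04305058e-04, -1.84230851e-03, -1.37183400e-03, -1.01442979e-03,
        6.59284634e-05,  1.01031591e-03, -1.73916020e-03]), 'tau': array([ 1.41120679e-03, -8.65808415e+01,  6.80556335e-01, -4.35630369e+01,
        1.92394032e-02,  4.87326164e-03, -6.89955527e-05]), 'tool_pos': array([0.24143804, 0.57617095, 0.24941058]), 'orientation': array([ 1.97097100e-01,  9.80383816e-01, -5.48272863e-04, -7.13658460e-05]), 'force': array([ 0.71116088, -0.56731765, -0.04327722]), 'ft_torque': array([-0.00804346, -0.02499485, -0.021972  ]), 'gripper_force': 0.0, 'opening': 1.000464891178052}
```

View pics/top0.png

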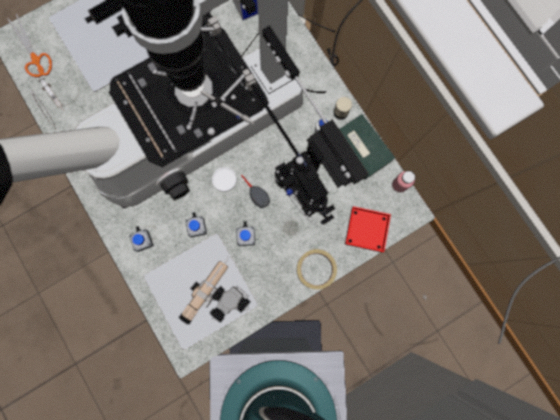

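View pics/side0.png

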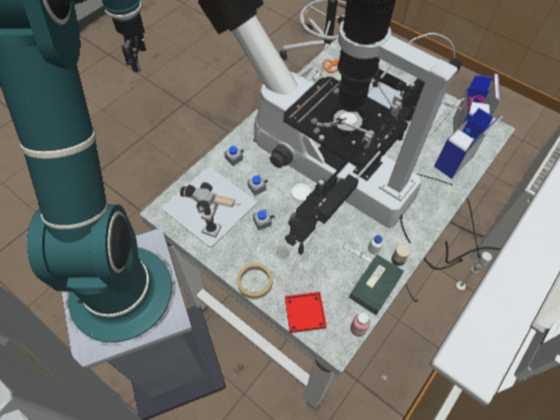

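```bash
cat > h.py <<'E'
import numpy as np, cv2
from scipy.spatial.transform import Rotation as R
from rig import robot
def ray(n,u,v,z):
    c=robot.calibration(n); f=210/np.tan(np.radians(c['fovy']/2))
    d=R.from_quat(c['orientation']).apply([(u-c['cx'])/f,(v-c['cy'])/f,1])
    p=c['position']; return p+d*(z-p[2])/d[2]
def proj(n,P):
    c=robot.calibration(n); f=210/np.tan(np.radians(c['fovy']/2))
    q=R.from_quat(c['orientation']).inv().apply(np.array(P)-c['position'])
    return c['cx']+f*q[...,0]/q[...,2], c['cy']+f*q[...,1]/q[...,2]
E
python3 - <<'E'
from h import *
for n,w in (("top",(115,205,255,265)),("side",None)):
    im=cv2.imread(f"pics/{n}0.png")
    hsv=cv2.cvtColor(im,cv2.COLOR_BGR2HSV)
    for nm,m,z in(("blue",cv2.inRange(hsv,(105,150,120),(125,255,255)),.052),("red",cv2.inRange(hsv,(0,200,120),(8,255,255))|cv2.inRange(hsv,(174,200,120),(180,255,255)),.012)):
        k,l,s,c=cv2.connectedComponentsWithStats(m)
        for i in range(1,k):
            if s[i,4]>25:
                print(n,nm,s[i],c[i].round(1),ray(n,*c[i],z).round(4), [ (cv2.minAreaRect(np.argwhere(l==i)[:,::-1].astype(np.float32)))] if nm=="red" else "")
im=cv2.imread("pics/top0.png")
a=[cv2.resize(im[y-17:y+18,x-17:x+18],(264,264),interpolation=cv2.INTER_CUBIC) for x,y in((141,239),(196,226),(246,235))]
b=cv2.resize(im[170:270,280:425],(464,320),interpolation=cv2.INTER_CUBIC)
o=np.zeros((590,792,3),np.uint8);o[:264]=np.hstack(a);o[268:588,:464]=b
cv2.imwrite("pics/crop1.png",o)
E
```

```text
top blue [189 221  10   9  70] [193.9 225. ] [0.4567 0.1872 0.052 ] 
top blue [241 231   9   9  69] [244.8 234.9] [0.43  0.067 0.052] 
top blue [133 235  11   9  81] [137.8 239.1] [0.4266 0.3195 0.052 ] 
side blue [469  76  23  16 256] [480.6  83.4] [1.3146 0.2913 0.052 ] 
side blue [470 109  22  20 249] [481.1 118.7] [1.2238 0.1523 0.052 ] 
side blue [229 147   8   6  37] [232.7 149.5] [0.4261 0.3184 0.052 ] 
side blue [253 176   7   7  43] [256.1 179.1] [0.4558 0.1866 0.052 ] 
side blue [258 211   8   8  51] [261.5 214.3] [0.4288 0.0657 0.052 ] 
side blue [375 236   6   6  26] [377.7 238.7] [ 0.7017 -0.1231  0.052 ] 
side red [287 297  35  33 674] [302.9 313.6] [ 0.4328 -0.235   0.012 ] [((304.30767822265625, 312.4615478515625), (31.008682250976562, 32.99323654174805), 82.87498474121094)]
```

View pics/crop1.png

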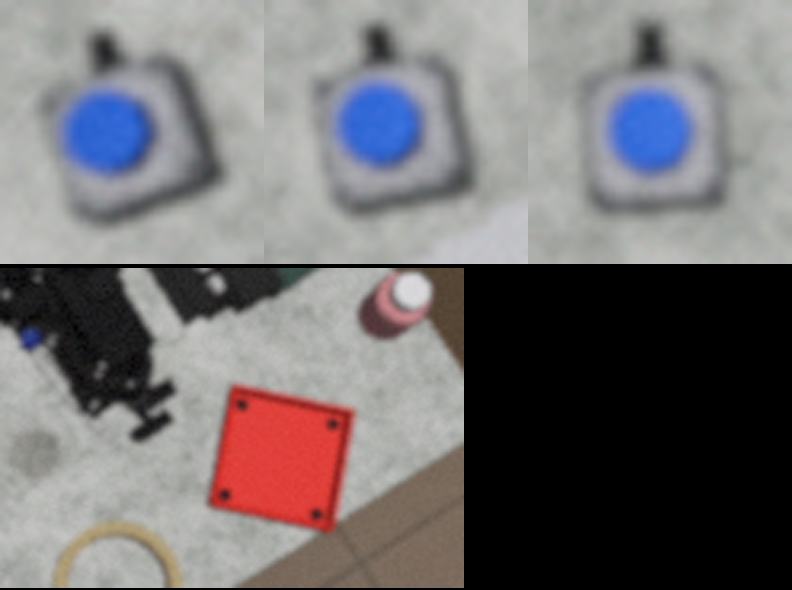

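```bash
cat >> h.py <<'E'
def go(p,yaw=None,s=None):
    """tool-frame shift (mm) and turn to reach p with finger line (tool y) at world yaw (rad)"""
    s=s or robot.state(); r=R.from_quat(s['orientation'])
    d=r.inv().apply(np.array(p)-s['tool_pos'])*1000; y=r.apply([0,1,0]); t=0
    if yaw is not None:
        t=-(yaw-np.arctan2(y[1],y[0])); t=(t+np.pi/2)%np.pi-np.pi/2
    return d.round(1),round(t,3),"yaw",round(np.arctan2(y[1],y[0]),3)
E
python3 - <<'E'
from h import *
T=[ray("top",280+x/3.2,170+(y-268)/3.2,.022) for x,y in((233,387),(353,410),(332,530),(210,505))]
T=np.array(T);print(T.round(4),T.mean(0), [np.degrees(np.arctan2(*(T[i]-T[j])[1::-1])) for i,j in((0,3),(1,2))])
o=[(141-17,239-17),(196-17,226-17),(246-17,235-17)]
# cable tip / housing left-edge ends in crop px
E=[[(48,98),(88,215),(160,65),(205,178)],[(52,90),(80,205),(178,68),(202,185)],[(57,75),(62,203),(190,75),(190,203)]]
for k in range(3):
    q=[ray("top",o[k][0]+x/7.54,o[k][1]+y/7.54,.03) for x,y in E[k]]
    print(k,[round(np.degrees(np.arctan2(*(q[i]-q[j])[1::-1])),1) for i,j in((0,1),(2,3))])
c=[(.4263,.319),(.4562,.187),(.4294,.0664)]
for p in c: print(go((*p,.12),np.pi/2))
E
```

```text
[[ 0.4946 -0.1977  0.022 ]
 [ 0.4744 -0.2886  0.022 ]
 [ 0.3832 -0.2666  0.022 ]
 [ 0.4045 -0.1753  0.022 ]] [ 0.43921385 -0.23206947  0.022     ] [np.float64(-13.90830344155324), np.float64(-13.569224322773332)]
0 [np.float64(19.8), np.float64(22.2)]
1 [np.float64(13.7), np.float64(11.3)]
2 [np.float64(1.4), np.float64(-1.1)]
(array([-269.9, -165.6,  129.6]), np.float64(-0.397), 'yaw', np.float64(1.174))
(array([-348.5, -275.8,  129.7]), np.float64(-0.397), 'yaw', np.float64(1.174))
(array([-370.4, -397.4,  129.9]), np.float64(-0.397), 'yaw', np.float64(1.174))
```

play_rows(
  steps=[
    {"claw": -1,"tx": -270,"ty": -166,"tz": 150,"turn": -0.77},
    {"claw": -1,"tx": -270,"ty": -166,"tz": 150,"turn": -0.77},
    {"claw": -1,"tx": -270,"ty": -166,"tz": 150,"turn": -0.77},
    {"claw": -1,"tx": -270,"ty": -166,"tz": 150,"turn": -0.77},
    {"claw": -1,"tx": -270,"ty": -166,"tz": 150,"turn": -0.77},
    {"claw": -1,"tx": -270,"ty": -166,"tz": 150,"turn": -0.77},
    {"claw": -1,"tx": -270,"ty": -166,"tz": 150,"turn": -0.77},
    {"claw": -1,"tx": -270,"ty": -166,"tz": 150,"turn": -0.77},
  ],
)

```text
time: 0.9
tool_pos: [0.4286, 0.313, 0.0975]
orientation: [-0.182, 0.983, -0.002, -0.001]
force: [-0.9, 0.1, 1.0]
opening: -0.0
gripper_force: 0.0
```

play_rows(
  steps=[
    {"claw": -1},
    {"claw": -1},
    {"claw": -1},
  ],
)

```text
$.steps[0]: bad value
```

```bash
python3 -c "
from h import *
s=robot.state();print(s);print(go((.4263,.319,.075),np.radians(111)))"
```

```text
{'time': 0.9, 'joints': array([-0.63923047,  0.45682665, -0.06203742,  1.96313207,  0.04424407,
        0.72716767,  1.20899769]), 'qd': array([ 0.01004913,  0.00768498, -0.0482803 , -0.0214192 , -0.01334549,
       -0.00884661,  0.00754938]), 'tau': array([ 2.06349537e+00, -7.79180360e+01,  5.05196024e-01, -3.14708197e+01,
        3.64963955e-02, -1.03076007e+00,  1.92385890e+00]), 'tool_pos': array([0.42855171, 0.31299527, 0.09754666]), 'orientation': array([-0.1821301 ,  0.98327157, -0.00194511, -0.00136414]), 'force': array([-0.88633441,  0.06019618,  0.97329116]), 'ft_torque': array([ 0.12043572,  0.02972993, -0.05887509]), 'gripper_force': 0.0, 'opening': -0.0003970336440353492}
(array([-0.1,  6.5, 22.5]), np.float64(-0.0), 'yaw', np.float64(1.937))
```

play_rows(
  steps=[
    {"claw": -1,"tx": 0,"ty": 0,"tz": 10,"turn": 0},
    {"claw": -1,"tx": 0,"ty": 0,"tz": 15,"turn": 0},
    {"claw": -1,"tx": 0,"ty": 0,"tz": 15,"turn": 0},
    {"claw": -1,"tx": 0,"ty": 0,"tz": 15,"turn": 0},
  ],
)

```text
time: 1.3
tool_pos: [0.4258, 0.32, 0.0851]
orientation: [-0.186, 0.982, 0.0, 0.0]
force: [0.4, 0.6, 0.2]
opening: 0.0
gripper_force: 0.0
```

```bash
python3 -c "
from h import *
s=robot.state();print(s['force'],s['tool_pos'],s['qd']);print(go((.4263,.319,.071),np.radians(111)))"
```

```text
[0.39593205 0.63291345 0.18723093] [0.42578174 0.32003719 0.08514241] [ 0.00562959 -0.00906656  0.00249368 -0.0027211   0.0010678   0.00069153
  0.0021751 ]
(array([-0.1, -1.2, 14.1]), np.float64(0.008), 'yaw', np.float64(1.946))
```

play_rows(
  steps=[
    {"claw": -1,"tx": 0,"ty": -1,"tz": 6,"turn": 0},
    {"claw": -1,"tx": 0,"ty": -1,"tz": 11,"turn": 0},
    {"claw": -1,"tx": 0,"ty": -1,"tz": 12,"turn": 0},
    {"claw": -1,"tx": 0,"ty": -1,"tz": 12,"turn": 0},
    {"claw": -1,"tx": 0,"ty": -1,"tz": 12,"turn": 0},
  ],
)

```text
time: 1.8
tool_pos: [0.4268, 0.3181, 0.0731]
orientation: [-0.186, 0.983, -0.0, 0.0]
force: [-0.3, 0.0, -0.1]
opening: -0.0
gripper_force: 0.0
```

play_rows(
  steps=[
    {"claw": -1,"tx": 0,"ty": 0,"tz": 0.5,"turn": 0},
    {"claw": -1,"tx": 0,"ty": 0,"tz": 0.5,"turn": 0},
  ],
)

```text
time: 2.0
tool_pos: [0.4268, 0.318, 0.0726]
orientation: [-0.185, 0.983, -0.0, 0.0]
force: [-0.1, -0.6, -0.8]
opening: 0.001
gripper_force: 0.0
```

play_rows(
  steps=[
    {"claw": -1,"tx": 0,"ty": 0,"tz": 0.5,"turn": 0},
    {"claw": -1,"tx": 0,"ty": 0,"tz": 0.5,"turn": 0},
  ],
)

```text
time: 2.2
tool_pos: [0.4267, 0.318, 0.072]
orientation: [-0.186, 0.983, -0.0, -0.0]
force: [0.9, 0.4, -0.3]
opening: 0.002
gripper_force: 0.0
```

play_rows(
  steps=[
    {"claw": -1,"tx": 0,"ty": 0,"tz": 0.5,"turn": 0},
    {"claw": -1,"tx": 0,"ty": 0,"tz": 0.5,"turn": 0},
  ],
)

```text
time: 2.4
tool_pos: [0.4267, 0.318, 0.0714]
orientation: [-0.186, 0.983, -0.0, -0.0]
force: [0.1, -0.1, 0.1]
opening: -0.003
gripper_force: 0.0
```

play_rows(
  steps=[
    {"claw": -1,"tx": 0,"ty": 0,"tz": 0.5,"turn": 0},
    {"claw": -1,"tx": 0,"ty": 0,"tz": 0.5,"turn": 0},
  ],
)

```text
time: 2.6
tool_pos: [0.4268, 0.318, 0.0709]
orientation: [-0.185, 0.983, -0.0, -0.0]
force: [0.1, 0.7, 0.9]
opening: 0.001
gripper_force: 0.0
```

play_rows(
  steps=[
    {"claw": -1,"tx": 0,"ty": 0,"tz": 0.5,"turn": 0},
    {"claw": -1,"tx": 0,"ty": 0,"tz": 0.5,"turn": 0},
  ],
)

```text
time: 2.8
tool_pos: [0.4268, 0.318, 0.0705]
orientation: [-0.186, 0.983, -0.0, 0.0]
force: [0.0, -0.2, 1.4]
opening: 0.002
gripper_force: 0.9
```

play_rows(
  steps=[
    {"claw": -1,"tx": 0,"ty": 0,"tz": 0.5,"turn": 0},
    {"claw": -1,"tx": 0,"ty": 0,"tz": 0.5,"turn": 0},
  ],
)

```text
time: 3.0
tool_pos: [0.4268, 0.3181, 0.07]
orientation: [-0.186, 0.983, -0.0, 0.0]
force: [-0.3, -0.5, 4.2]
opening: -0.007
gripper_force: 1.5
```

play_rows(
  steps=[
    {"claw": -1,"tx": 0,"ty": 0,"tz": 0.5,"turn": 0},
    {"claw": -1,"tx": 0,"ty": 0,"tz": 0.5,"turn": 0},
  ],
)

```text
time: 3.2
tool_pos: [0.4268, 0.3181, 0.0695]
orientation: [-0.186, 0.983, -0.0, 0.0]
force: [-0.4, 0.3, 2.6]
opening: 0.002
gripper_force: 1.3
```

play_rows(
  steps=[
    {"claw": -1,"tx": 0,"ty": 0,"tz": 0.5,"turn": 0},
    {"claw": -1,"tx": 0,"ty": 0,"tz": 0.5,"turn": 0},
  ],
)

```text
time: 3.4
tool_pos: [0.4268, 0.3181, 0.0689]
orientation: [-0.186, 0.983, -0.0, -0.0]
force: [-0.2, -0.8, 1.4]
opening: -0.001
gripper_force: 1.0
```

play_rows(
  steps=[
    {"claw": -1,"tx": 0,"ty": 0,"tz": 0.5,"turn": 0},
    {"claw": -1,"tx": 0,"ty": 0,"tz": 0.5,"turn": 0},
  ],
)

```text
time: 3.6
tool_pos: [0.4268, 0.318, 0.0684]
orientation: [-0.186, 0.983, -0.0, -0.0]
force: [-0.3, -0.1, 2.5]
opening: 0.002
gripper_force: 0.8
```

play_rows(
  steps=[
    {"claw": -1,"tx": 0,"ty": 0,"tz": 0.5,"turn": 0},
    {"claw": -1,"tx": 0,"ty": 0,"tz": 1,"turn": 0},
    {"claw": -1,"tx": 0,"ty": 0,"tz": 1,"turn": 0},
  ],
)

```text
time: 3.9
tool_pos: [0.4267, 0.318, 0.0674]
orientation: [-0.186, 0.983, -0.0, -0.0]
force: [-0.8, -0.4, 1.1]
opening: -0.005
gripper_force: 0.3
```

play_rows(
  steps=[
    {"claw": -1,"tx": 0,"ty": 0,"tz": 0.5,"turn": 0},
    {"claw": -1,"tx": 0,"ty": 0,"tz": 1,"turn": 0},
    {"claw": -1,"tx": 0,"ty": 0,"tz": 1,"turn": 0},
  ],
)

```text
time: 4.2
tool_pos: [0.4267, 0.318, 0.0664]
orientation: [-0.186, 0.983, -0.0, -0.0]
force: [0.3, -0.9, -0.1]
opening: 0.004
gripper_force: 0.0
```

play_rows(
  steps=[
    {"claw": -1,"tx": 0,"ty": 0,"tz": 0.5,"turn": 0},
    {"claw": -1,"tx": 0,"ty": 0,"tz": 1,"turn": 0},
    {"claw": -1,"tx": 0,"ty": 0,"tz": 1,"turn": 0},
  ],
)

```text
time: 4.5
tool_pos: [0.4267, 0.318, 0.0654]
orientation: [-0.186, 0.983, -0.0, -0.0]
force: [0.1, 0.4, -0.8]
opening: -0.002
gripper_force: 0.0
```

```bash
python3 -c "
from h import *
s=robot.state();print(s['force'],s['tool_pos']);print(go((.4562,.187,s['tool_pos'][2]),np.radians(102.5)))"
```

```text
[ 0.0572242   0.43773005 -0.75625241] [0.42673856 0.31799673 0.06543273]
(array([  20.3, -132.7,    0. ]), np.float64(0.155), 'yaw', np.float64(1.944))
```

play_rows(
  steps=[
    {"claw": -1,"tx": 0,"ty": 0,"tz": -25,"turn": 0},
    {"claw": -1,"tx": 7,"ty": -45,"tz": -25,"turn": 0.05},
    {"claw": -1,"tx": 14,"ty": -90,"tz": -25,"turn": 0.1},
    {"claw": -1,"tx": 20.3,"ty": -132.7,"tz": -25,"turn": 0.155},
    {"claw": -1,"tx": 20.3,"ty": -132.7,"tz": -25,"turn": 0.155},
    {"claw": -1,"tx": 20.3,"ty": -132.7,"tz": -12,"turn": 0.155},
    {"claw": -1,"tx": 20.3,"ty": -132.7,"tz": -7.5,"turn": 0.155},
    {"claw": -1,"tx": 20.3,"ty": -132.7,"tz": -7.5,"turn": 0.155},
  ],
)

```text
time: 5.3
tool_pos: [0.4554, 0.1878, 0.0718]
orientation: [-0.11, 0.994, -0.0, -0.001]
force: [-0.2, 0.4, -0.1]
opening: 0.001
gripper_force: 0.0
```

play_rows(
  steps=[
    {"claw": -1,"tx": 0,"ty": 0,"tz": 0.5,"turn": 0},
    {"claw": -1,"tx": 0,"ty": 0,"tz": 1,"turn": 0},
    {"claw": -1,"tx": 0,"ty": 0,"tz": 1,"turn": 0},
  ],
)

```text
time: 5.6
tool_pos: [0.4563, 0.1874, 0.0721]
orientation: [-0.109, 0.994, 0.0, 0.0]
force: [0.2, 0.4, 0.1]
opening: 0.0
gripper_force: 0.0
```

play_rows(
  steps=[
    {"claw": -1,"tx": 0,"ty": 0,"tz": 0.5,"turn": 0},
    {"claw": -1,"tx": 0,"ty": 0,"tz": 1,"turn": 0},
    {"claw": -1,"tx": 0,"ty": 0,"tz": 1,"turn": 0},
  ],
)

```text
time: 5.9
tool_pos: [0.4563, 0.1871, 0.071]
orientation: [-0.109, 0.994, 0.0, 0.0]
force: [0.2, 0.4, 0.7]
opening: -0.002
gripper_force: 0.3
```

play_rows(
  steps=[
    {"claw": -1,"tx": 0,"ty": 0,"tz": 0.5,"turn": 0},
    {"claw": -1,"tx": 0,"ty": 0,"tz": 0.5,"turn": 0},
  ],
)

```text
time: 6.1
tool_pos: [0.4563, 0.1871, 0.0705]
orientation: [-0.109, 0.994, -0.0, 0.0]
force: [-0.8, 0.8, 2.3]
opening: 0.0
gripper_force: 1.1
```

play_rows(
  steps=[
    {"claw": -1,"tx": 0,"ty": 0,"tz": 0.5,"turn": 0},
    {"claw": -1,"tx": 0,"ty": 0,"tz": 0.5,"turn": 0},
  ],
)

```text
time: 6.3
tool_pos: [0.4563, 0.1871, 0.0701]
orientation: [-0.109, 0.994, -0.0, 0.0]
force: [-0.2, 0.3, 4.3]
opening: 0.001
gripper_force: 2.0
```

play_rows(
  steps=[
    {"claw": -1,"tx": 0,"ty": 0,"tz": 0.4,"turn": 0},
    {"claw": -1,"tx": 0,"ty": 0,"tz": 0.4,"turn": 0},
  ],
)

```text
time: 6.5
tool_pos: [0.4563, 0.1871, 0.0697]
orientation: [-0.109, 0.994, -0.0, 0.0]
force: [-0.5, -0.6, 5.5]
opening: -0.001
gripper_force: 2.8
```

play_rows(
  steps=[
    {"claw": -1,"tx": 0,"ty": 0,"tz": 0.4,"turn": 0},
    {"claw": -1,"tx": 0,"ty": 0,"tz": 0.4,"turn": 0},
  ],
)

```text
time: 6.7
tool_pos: [0.4564, 0.1871, 0.0694]
orientation: [-0.109, 0.994, 0.0, 0.0]
force: [-0.3, -0.4, 6.3]
opening: 0.004
gripper_force: 3.4
```

play_rows(
  steps=[
    {"claw": -1,"tx": 0,"ty": 0,"tz": 0.3,"turn": 0},
    {"claw": -1,"tx": 0,"ty": 0,"tz": 0.3,"turn": 0},
  ],
)

```text
time: 6.9
tool_pos: [0.4564, 0.1871, 0.0691]
orientation: [-0.109, 0.994, 0.0, 0.0]
force: [-1.3, -0.6, 7.3]
opening: 0.0
gripper_force: 3.9
```

```bash
python3 -c "
from h import *
s=robot.state();print(s['force'],s['tool_pos']);print(go((.4294,.0664,s['tool_pos'][2]),np.radians(90)))"
```

```text
[-1.33850126 -0.58989045  7.34444848] [0.45637016 0.18711675 0.06908879]
(array([  52.5, -112. ,   -0. ]), np.float64(0.218), 'yaw', np.float64(1.789))
```

play_rows(
  steps=[
    {"claw": -1,"tx": 0,"ty": 0,"tz": -25,"turn": 0},
    {"claw": -1,"tx": 18,"ty": -38,"tz": -25,"turn": 0.08},
    {"claw": -1,"tx": 36,"ty": -76,"tz": -25,"turn": 0.15},
    {"claw": -1,"tx": 52,"ty": -110,"tz": -25,"turn": 0.218},
    {"claw": -1,"tx": 52,"ty": -110,"tz": -25,"turn": 0.218},
    {"claw": -1,"tx": 52,"ty": -110,"tz": -12,"turn": 0.218},
    {"claw": -1,"tx": 52,"ty": -110,"tz": -4.5,"turn": 0.218},
    {"claw": -1,"tx": 52,"ty": -110,"tz": -4.5,"turn": 0.218},
  ],
)

```text
time: 7.7
tool_pos: [0.4287, 0.0686, 0.0725]
orientation: [-0.0, 1.0, -0.0, -0.001]
force: [-0.3, -0.0, 0.2]
opening: -0.003
gripper_force: 0.0
```

play_rows(
  steps=[
    {"claw": -1,"tx": 0,"ty": 0,"tz": 0.5,"turn": 0},
    {"claw": -1,"tx": 0,"ty": 0,"tz": 1,"turn": 0},
    {"claw": -1,"tx": 0,"ty": 0,"tz": 1,"turn": 0},
  ],
)

```text
time: 8.0
tool_pos: [0.4294, 0.0686, 0.0726]
orientation: [-0.0, 1.0, -0.0, 0.0]
force: [-0.7, 0.2, -0.1]
opening: 0.002
gripper_force: 0.0
```

play_rows(
  steps=[
    {"claw": -1,"tx": 0,"ty": 0,"tz": 0.5,"turn": 0},
    {"claw": -1,"tx": 0,"ty": 0,"tz": 1,"turn": 0},
    {"claw": -1,"tx": 0,"ty": 0,"tz": 1,"turn": 0},
  ],
)

```text
time: 8.3
tool_pos: [0.4293, 0.0684, 0.0714]
orientation: [-0.0, 1.0, -0.0, 0.0]
force: [-0.3, -0.2, 0.2]
opening: -0.002
gripper_force: 0.0
```

play_rows(
  steps=[
    {"claw": -1,"tx": 0,"ty": 0,"tz": 0.5,"turn": 0},
    {"claw": -1,"tx": 0,"ty": 0,"tz": 0.5,"turn": 0},
  ],
)

```text
time: 8.5
tool_pos: [0.4293, 0.0684, 0.0709]
orientation: [-0.0, 1.0, -0.0, 0.0]
force: [0.5, 0.2, -0.6]
opening: -0.003
gripper_force: 0.0
```

play_rows(
  steps=[
    {"claw": -1,"tx": 0,"ty": 0,"tz": 0.5,"turn": 0},
    {"claw": -1,"tx": 0,"ty": 0,"tz": 0.5,"turn": 0},
  ],
)

```text
time: 8.7
tool_pos: [0.4293, 0.0684, 0.0704]
orientation: [-0.0, 1.0, -0.0, 0.0]
force: [0.2, -0.5, 2.5]
opening: -0.0
gripper_force: 1.0
```

play_rows(
  steps=[
    {"claw": -1,"tx": 0,"ty": 0,"tz": 0.5,"turn": 0},
    {"claw": -1,"tx": 0,"ty": 0,"tz": 0.5,"turn": 0},
  ],
)

```text
time: 8.9
tool_pos: [0.4293, 0.0684, 0.0699]
orientation: [-0.0, 1.0, -0.0, 0.0]
force: [-0.2, -0.3, 4.0]
opening: 0.0
gripper_force: 1.9
```

play_rows(
  steps=[
    {"claw": -1,"tx": 0,"ty": 0,"tz": 0.5,"turn": 0},
    {"claw": -1,"tx": 0,"ty": 0,"tz": 0.5,"turn": 0},
  ],
)

```text
time: 9.1
tool_pos: [0.4293, 0.0684, 0.0694]
orientation: [-0.0, 1.0, -0.0, 0.0]
force: [-1.4, 0.0, 4.0]
opening: 0.001
gripper_force: 2.1
```

play_rows(
  steps=[
    {"claw": -1,"tx": 0,"ty": 0,"tz": 0.5,"turn": 0},
    {"claw": -1,"tx": 0,"ty": 0,"tz": 0.5,"turn": 0},
  ],
)

```text
time: 9.3
tool_pos: [0.4293, 0.0684, 0.0689]
orientation: [-0.0, 1.0, -0.0, -0.0]
force: [-0.1, -0.4, 3.6]
opening: 0.003
gripper_force: 1.7
```

play_rows(
  steps=[
    {"claw": -1,"tx": 0,"ty": 0,"tz": 0.4,"turn": 0},
    {"claw": -1,"tx": 0,"ty": 0,"tz": 0.8,"turn": 0},
    {"claw": -1,"tx": 0,"ty": 0,"tz": 0.8,"turn": 0},
  ],
)

```text
time: 9.6
tool_pos: [0.4293, 0.0684, 0.0681]
orientation: [-0.0, 1.0, -0.0, 0.0]
force: [0.2, -0.1, 2.5]
opening: -0.001
gripper_force: 1.1
```

play_rows(
  steps=[
    {"claw": -1,"tx": 0,"ty": 0,"tz": 0.5,"turn": 0},
    {"claw": -1,"tx": 0,"ty": 0,"tz": 1,"turn": 0},
    {"claw": -1,"tx": 0,"ty": 0,"tz": 1,"turn": 0},
  ],
)

```text
time: 9.9
tool_pos: [0.4292, 0.0684, 0.067]
orientation: [-0.0, 1.0, -0.0, -0.0]
force: [1.3, 0.1, 0.8]
opening: -0.001
gripper_force: 0.2
```

play_rows(
  steps=[
    {"claw": -1,"tx": 0,"ty": 0,"tz": 0.5,"turn": 0},
    {"claw": -1,"tx": 0,"ty": 0,"tz": 1,"turn": 0},
    {"claw": -1,"tx": 0,"ty": 0,"tz": 1,"turn": 0},
  ],
)

```text
time: 10.2
tool_pos: [0.4292, 0.0684, 0.066]
orientation: [-0.0, 1.0, -0.0, -0.0]
force: [-0.1, -0.6, -0.8]
opening: 0.001
gripper_force: 0.0
```

play_rows(
  steps=[
    {"claw": -1,"tx": 0,"ty": 0,"tz": 0.3,"turn": 0},
    {"claw": -1,"tx": 0,"ty": 0,"tz": 0.6,"turn": 0},
    {"claw": -1,"tx": 0,"ty": 0,"tz": 0.6,"turn": 0},
  ],
)

```text
time: 10.5
tool_pos: [0.4293, 0.0684, 0.0655]
orientation: [-0.0, 1.0, -0.0, -0.0]
force: [0.0, 0.0, 0.8]
opening: 0.002
gripper_force: 0.0
```

```bash
python3 -c "
from h import *
s=robot.state();print(s['force'],s['tool_pos']);print(go((.4562,.187,.11),np.radians(102.5)))"
```

```text
[0.01426527 0.0118268  0.81720472] [0.42926944 0.06841492 0.06548365]
(array([-27. , 118.6, -44.5]), np.float64(-0.218), 'yaw', np.float64(1.571))
```

play_rows(
  steps=[
    {"claw": -1,"tx": 0,"ty": 0,"tz": -30,"turn": 0},
    {"claw": -1,"tx": -8,"ty": 35,"tz": -44.5,"turn": -0.08},
    {"claw": -1,"tx": -17,"ty": 75,"tz": -44.5,"turn": -0.15},
    {"claw": 0.6,"tx": -27,"ty": 118.6,"tz": -44.5,"turn": -0.218},
    {"claw": 0.6,"tx": -27,"ty": 118.6,"tz": -44.5,"turn": -0.218},
    {"claw": 0.6,"tx": -27,"ty": 118.6,"tz": -44.5,"turn": -0.218},
    {"claw": 0.6,"tx": -27,"ty": 118.6,"tz": -44.5,"turn": -0.218},
    {"claw": 0.6,"tx": -27,"ty": 118.6,"tz": -44.5,"turn": -0.218},
  ],
)

```text
time: 11.3
tool_pos: [0.4562, 0.1859, 0.11]
orientation: [-0.108, 0.994, -0.0, -0.0]
force: [-0.1, -0.1, 0.2]
opening: 0.801
gripper_force: 0.0
```

```bash
python3 -c "
from h import *
s=robot.state();print(s['tool_pos'],s['opening']);print(go((.4562,.187,.028),np.radians(102.5)))"
```

```text
[0.4561931  0.18593532 0.10996667] 0.8005792177420371
(array([-0.3,  1.1, 82. ]), np.float64(-0.002), 'yaw', np.float64(1.787))
```

play_rows(
  steps=[
    {"claw": 0.6,"tx": 0,"ty": 0,"tz": 25,"turn": 0},
    {"claw": 0.6,"tx": 0,"ty": 0,"tz": 50,"turn": 0},
    {"claw": 0.6,"tx": 0,"ty": 0,"tz": 70,"turn": 0},
    {"claw": 0.6,"tx": 0,"ty": 0,"tz": 80,"turn": 0},
    {"claw": 0.6,"tx": 0,"ty": 0,"tz": 82,"turn": 0},
    {"claw": 0.6,"tx": 0,"ty": 0,"tz": 82,"turn": 0},
    {"claw": 0.6,"tx": 0,"ty": 0,"tz": 82,"turn": 0},
  ],
)

```text
time: 12.0
tool_pos: [0.4568, 0.1871, 0.0288]
orientation: [-0.109, 0.994, 0.0, 0.001]
force: [-0.3, 0.3, -0.0]
opening: 0.803
gripper_force: 0.0
```

play_rows(
  steps=[
    {"claw": -1,"tx": 0,"ty": 0,"tz": 0,"turn": 0},
    {"claw": -1,"tx": 0,"ty": 0,"tz": 0,"turn": 0},
    {"claw": -1,"tx": 0,"ty": 0,"tz": 0,"turn": 0},
    {"claw": -1,"tx": 0,"ty": 0,"tz": 0,"turn": 0},
    {"claw": -1,"tx": 0,"ty": 0,"tz": 0,"turn": 0},
    {"claw": -1,"tx": 0,"ty": 0,"tz": 0,"turn": 0},
  ],
)

```text
time: 12.6
tool_pos: [0.4567, 0.1872, 0.029]
orientation: [-0.109, 0.994, 0.0, 0.001]
force: [-4.1, -1.5, 15.7]
opening: 0.503
gripper_force: 59.6
```

play_rows(
  steps=[
    {"claw": -1,"tx": 0,"ty": 0,"tz": -10,"turn": 0},
    {"claw": -1,"tx": 0,"ty": 0,"tz": -30,"turn": 0},
    {"claw": -1,"tx": 0,"ty": 0,"tz": -60,"turn": 0},
    {"claw": -1,"tx": 0,"ty": 0,"tz": -90,"turn": 0},
    {"claw": -1,"tx": 0,"ty": 0,"tz": -100,"turn": 0},
    {"claw": -1,"tx": 0,"ty": 0,"tz": -100,"turn": 0},
  ],
)

```text
time: 13.2
tool_pos: [0.4569, 0.1873, 0.1294]
orientation: [-0.109, 0.994, 0.0, 0.001]
force: [-0.1, -0.2, -3.0]
opening: 0.5
gripper_force: 62.8
```

```bash
python3 -c "
from h import *
s=robot.state();print(s['tool_pos'],s['opening'],s['joints'])
for p in((.352,.12,.13),(.352,-.2,.13),(.437,-.233,.13)):print(go(p,np.radians(76.3)))
cv2.imwrite('pics/side1.png',robot.read_camera('side')[100:380,140:460].repeat(2,0).repeat(2,1))"
```

```text
[0.45685239 0.18729167 0.12938121] 0.5004278971429227 [-0.44232929  0.34674844 -0.01072975  2.04083982  0.00554453  0.75135283
  1.33255653]
(array([116.9, -43. ,  -0.9]), np.float64(0.457), 'yaw', np.float64(1.789))
(array([ 186.2, -355.4,   -1.3]), np.float64(0.457), 'yaw', np.float64(1.789))
(array([ 110.4, -406. ,   -1.1]), np.float64(0.457), 'yaw', np.float64(1.789))
```

View pics/side1.png

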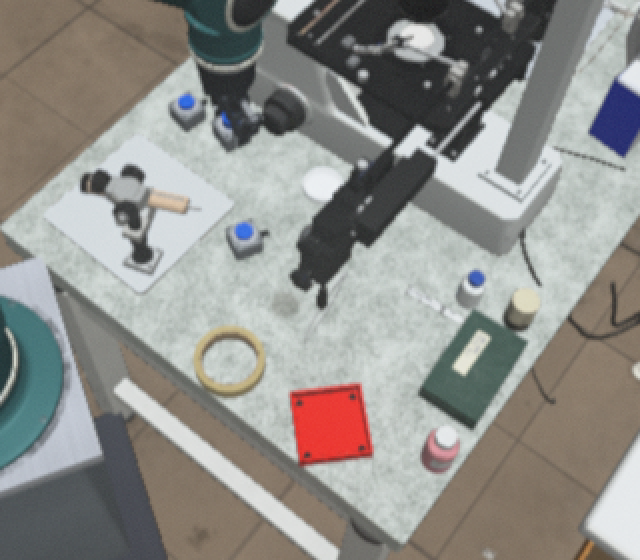

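play_rows(
  steps=[
    {"claw": -1,"tx": 10,"ty": -8,"tz": -35,"turn": 0},
    {"claw": -1,"tx": 40,"ty": -31,"tz": -70,"turn": 0},
    {"claw": -1,"tx": 75,"ty": -58,"tz": -70,"turn": 0},
    {"claw": -1,"tx": 105,"ty": -82,"tz": -70,"turn": 0},
    {"claw": -1,"tx": 130,"ty": -102,"tz": -70,"turn": 0},
    {"claw": -1,"tx": 130,"ty": -102,"tz": -70,"turn": 0},
    {"claw": -1,"tx": 130,"ty": -102,"tz": -70,"turn": 0},
  ],
)

```text
time: 13.95
tool_pos: [0.351, 0.059, 0.1973]
orientation: [-0.108, 0.994, -0.0, -0.0]
force: [1.1, 0.1, -2.8]
opening: 0.502
gripper_force: 62.7
```

```bash
python3 -c "
from h import *
s=robot.state();print(s['tool_pos'],s['opening'],s['joints'])
for p in((.352,-.233,.2),(.437,-.233,.13)):print(go(p,np.radians(76.3)))"
```

```text
[0.35101505 0.05903294 0.19730415] 0.5022301153164611 [-3.11215028e-01 -7.47338854e-03  5.78533128e-02  2.28322080e+00
  6.86847090e-04  8.66824048e-01  1.53439238e+00]
(array([  62. , -285.4,   -2.6]), np.float64(0.457), 'yaw', np.float64(1.788))
(array([ -21. , -303.7,   67.3]), np.float64(0.457), 'yaw', np.float64(1.788))
```

play_rows(
  steps=[
    {"claw": -1,"tx": 9,"ty": -40,"tz": 0,"turn": 0.05},
    {"claw": -1,"tx": 18,"ty": -80,"tz": 0,"turn": 0.12},
    {"claw": -1,"tx": 27,"ty": -122,"tz": 0,"turn": 0.2},
    {"claw": -1,"tx": 36,"ty": -164,"tz": 0,"turn": 0.28},
    {"claw": -1,"tx": 45,"ty": -206,"tz": 0,"turn": 0.36},
    {"claw": -1,"tx": 54,"ty": -247,"tz": 0,"turn": 0.42},
    {"claw": -1,"tx": 62,"ty": -285,"tz": 0,"turn": 0.457},
    {"claw": -1,"tx": 62,"ty": -285,"tz": 0,"turn": 0.457},
  ],
)

```text
time: 14.75
tool_pos: [0.3528, -0.2363, 0.1974]
orientation: [0.122, 0.993, -0.001, -0.0]
force: [1.2, 0.5, -2.2]
opening: 0.506
gripper_force: 62.8
```

```bash
python3 -c "
from h import *
s=robot.state();print(s['tool_pos'],s['opening'],s['joints'])
for p in((.437,-.233,.08),):print(go(p,np.radians(76.3)))"
```

```text
[ 0.35275194 -0.23634109  0.19743034] 0.5058619512739403 [ 0.0959317   0.12789225  0.4526749   2.15270294 -0.06930657  0.87478398
  1.91635449]
(array([-81. ,  23.9, 117.3]), np.float64(-0.005), 'yaw', np.float64(1.326))
```

play_rows(
  steps=[
    {"claw": -1,"tx": -40,"ty": 12,"tz": 0,"turn": 0},
    {"claw": -1,"tx": -81,"ty": 23,"tz": 20,"turn": 0},
    {"claw": -1,"tx": -81,"ty": 23,"tz": 60,"turn": 0},
    {"claw": -1,"tx": -81,"ty": 23,"tz": 100,"turn": 0},
    {"claw": -1,"tx": -81,"ty": 23,"tz": 117,"turn": 0},
    {"claw": -1,"tx": -81,"ty": 23,"tz": 117,"turn": 0},
    {"claw": -1,"tx": -81,"ty": 23,"tz": 117,"turn": 0},
    {"claw": -1,"tx": -81,"ty": 23,"tz": 117,"turn": 0},
  ],
)

```text
time: 15.55
tool_pos: [0.4376, -0.2292, 0.082]
orientation: [0.119, 0.993, -0.0, 0.001]
force: [0.1, -0.2, -2.9]
opening: 0.501
gripper_force: 62.7
```

```bash
python3 -c "
from h import *
s=robot.state();print(s['tool_pos'],s['opening'],s['force'])
for p in((.437,-.233,.033),):print(go(p,np.radians(76.3)))
cv2.imwrite('pics/side2.png',cv2.resize(robot.read_camera('side')[220:370,200:400],(800,600),interpolation=cv2.INTER_CUBIC))"
```

```text
[ 0.43756902 -0.22924752  0.08195536] 0.5007409111638232 [ 0.06067431 -0.22965167 -2.86310036]
(array([-0.3, -3.8, 49. ]), np.float64(0.001), 'yaw', np.float64(1.333))
```

View pics/side2.png

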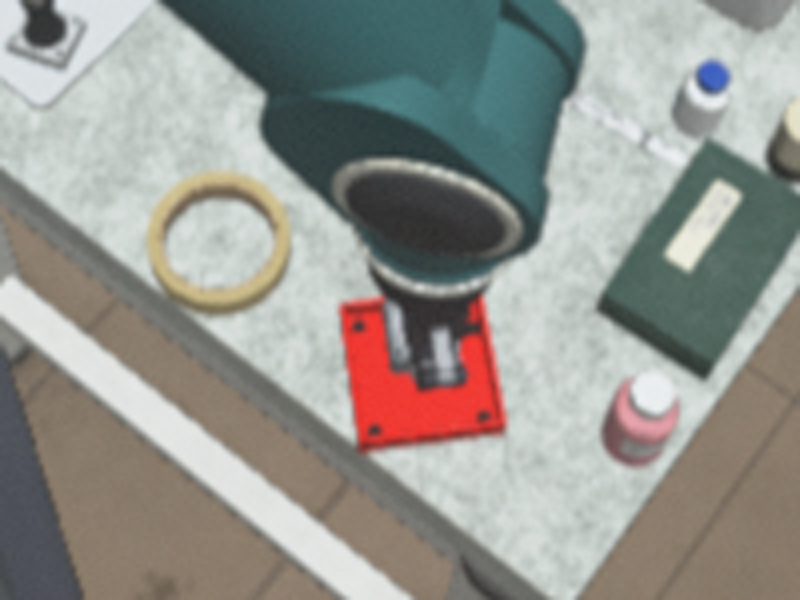

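play_rows(
  steps=[
    {"claw": -1,"tx": 0,"ty": -3.5,"tz": 10,"turn": 0},
    {"claw": -1,"tx": 0,"ty": -3.5,"tz": 25,"turn": 0},
    {"claw": -1,"tx": 0,"ty": -3.5,"tz": 38,"turn": 0},
    {"claw": -1,"tx": 0,"ty": -3.5,"tz": 44,"turn": 0},
    {"claw": -1,"tx": 0,"ty": -3.5,"tz": 46,"turn": 0},
    {"claw": -1,"tx": 0,"ty": -3.5,"tz": 46,"turn": 0},
  ],
)

```text
time: 16.2
tool_pos: [0.4358, -0.2327, 0.0349]
orientation: [0.119, 0.993, -0.0, -0.0]
force: [-0.1, 0.0, -2.6]
opening: 0.505
gripper_force: 62.8
```

play_rows(
  steps=[
    {"claw": -1,"tx": 0,"ty": 0,"tz": 1,"turn": 0},
    {"claw": -1,"tx": 0,"ty": 0,"tz": 1,"turn": 0},
  ],
)

```text
time: 16.4
tool_pos: [0.4361, -0.2326, 0.0343]
orientation: [0.119, 0.993, -0.0, 0.0]
force: [-0.4, 0.4, -2.4]
opening: 0.501
gripper_force: 62.8
```

play_rows(
  steps=[
    {"claw": -1,"tx": 0,"ty": 0,"tz": 1,"turn": 0},
    {"claw": -1,"tx": 0,"ty": 0,"tz": 1,"turn": 0},
  ],
)

```text
time: 16.6
tool_pos: [0.436, -0.2326, 0.0331]
orientation: [0.119, 0.993, -0.0, 0.0]
force: [-0.5, -0.5, -2.6]
opening: 0.502
gripper_force: 62.8
```

play_rows(
  steps=[
    {"claw": -1,"tx": 0,"ty": 0,"tz": 0.5,"turn": 0},
    {"claw": -1,"tx": 0,"ty": 0,"tz": 0.5,"turn": 0},
  ],
)

```text
time: 16.8
tool_pos: [0.436, -0.2326, 0.033]
orientation: [0.119, 0.993, 0.0, 0.0]
force: [-3.3, 3.0, 9.7]
opening: 0.5
gripper_force: 64.3
```

play_rows(
  steps=[
    {"claw": -1,"tx": 0,"ty": 0,"tz": 0.5,"turn": 0},
    {"claw": -1,"tx": 0,"ty": 0,"tz": 0.5,"turn": 0},
  ],
)

```text
time: 17.0
tool_pos: [0.436, -0.2326, 0.033]
orientation: [0.119, 0.993, 0.0, 0.0]
force: [-7.1, 5.0, 25.7]
opening: 0.504
gripper_force: 66.1
```

play_rows(
  steps=[
    {"claw": -1,"tx": 0,"ty": 0,"tz": -0.7,"turn": 0},
    {"claw": 0.25,"tx": 0,"ty": 0,"tz": -0.7,"turn": 0},
    {"claw": 0.25,"tx": 0,"ty": 0,"tz": -0.7,"turn": 0},
    {"claw": 0.25,"tx": 0,"ty": 0,"tz": -0.7,"turn": 0},
    {"claw": 0.25,"tx": 0,"ty": 0,"tz": -0.7,"turn": 0},
  ],
)

```text
time: 17.5
tool_pos: [0.4359, -0.2326, 0.0327]
orientation: [0.119, 0.993, -0.0, -0.0]
force: [-0.6, -0.7, 0.8]
opening: 0.624
gripper_force: 0.0
```

play_rows(
  steps=[
    {"claw": 0.25,"tx": 0,"ty": 0,"tz": -5,"turn": 0},
    {"claw": 0.25,"tx": 0,"ty": 0,"tz": -20,"turn": 0},
    {"claw": 0.25,"tx": 0,"ty": 0,"tz": -50,"turn": 0},
    {"claw": 0.25,"tx": 0,"ty": 0,"tz": -90,"turn": 0},
    {"claw": 0.25,"tx": 40,"ty": 0,"tz": -130,"turn": 0},
    {"claw": 0.25,"tx": 80,"ty": 0,"tz": -160,"turn": 0},
    {"claw": 0.25,"tx": 80,"ty": 0,"tz": -160,"turn": 0},
    {"claw": 0.25,"tx": 80,"ty": 0,"tz": -160,"turn": 0},
  ],
)

```text
time: 18.3
tool_pos: [0.3582, -0.2135, 0.194]
orientation: [0.119, 0.993, 0.0, 0.002]
force: [1.4, -0.1, -0.3]
opening: 0.624
gripper_force: 0.0
```

```bash
python3 -c "
from h import *
s=robot.state();print(s['tool_pos'],s['opening'],s['force'])
a=robot.read_camera('side')[130:350,180:400];b=robot.read_camera('top')[190:280,120:410]
cv2.imwrite('pics/e1.png',cv2.resize(a,(600,600),interpolation=cv2.INTER_CUBIC));cv2.imwrite('pics/e2.png',cv2.resize(b,(800,248),interpolation=cv2.INTER_CUBIC))"
```

```text
[ 0.35820082 -0.21352412  0.19403075] 0.6240630088792914 [ 1.44754747 -0.106138   -0.32428637]
```

View pics/e1.png

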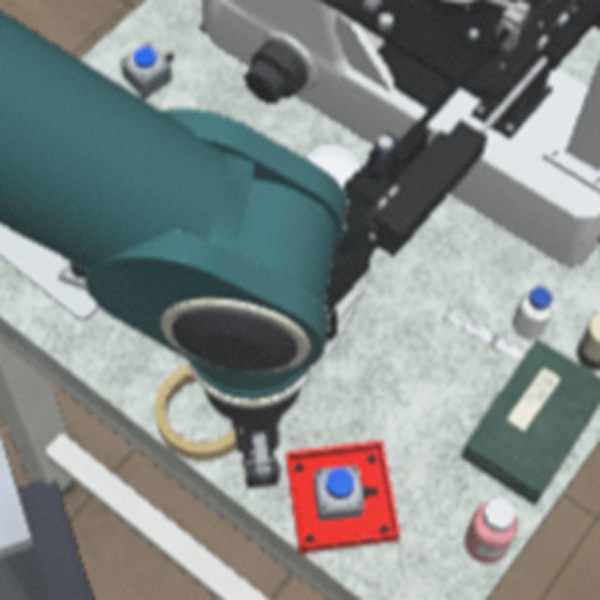

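View pics/e2.png

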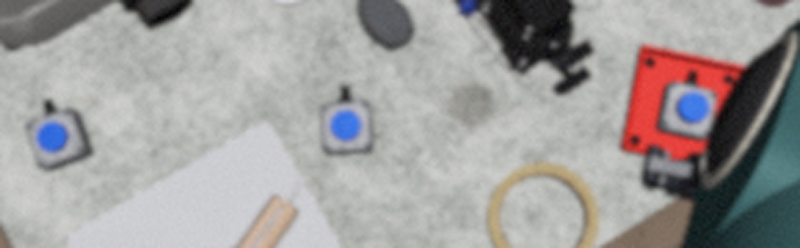

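The stiff switch stands upright and centred in the tray (side crop about (340,492)). The other two are at their starting places, and the tape and bottle have not moved.

```bash
python3 -c "
from rig import robot
print(robot.job_done())"
```

```text
the job is handed in; nothing more can be done
None
```

I handed the job in at about 18 s of the 72 s limit: by feel, the two good switches clicked and stayed down where they stood, and the stiff middle one stands upright, cap up, in the reject tray. The highest wrist force I read on a cap was 7.3 N, and the hand-in call did not report the verdict.

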